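# Sweep plaster flakes off the examination board

### The arm

A 6-joint arm with a two-finger parallel gripper is mounted at the origin on the work surface; the furniture and walls round the work are solid. World frame = base frame: x ahead of the robot, y to its left, z up, the work surface at z = 0. Lengths are in m, angles in rad, forces in N, time in s.
With the tool pointing down it reaches from about 0.3 to 0.775 m from the base axis. Payload 14.6 kg.
Tool frame: the origin (TCP) lies midway between the tips of the shut fingers; the grasp point (between the pads) lies 19 mm behind it; x points along the fingers, z is the direction in which the jaws open and shut, and the axes are right-handed (so a half turn about x gives the same grasp; the last joint's range is limited). The gripper opens to 85 mm and grips with 20 to 120 N. Pads are 22 mm wide; open, the fingers measure 114 mm over their backs; the gripper's body (76 mm by 85 mm) begins 54 mm behind the grasp point. The pads swing forward as they close: fully open they stand 13 mm farther back than shut.
Start: joints at [-1.296, 0.3, 1.521, -0, 1.321, -0.067], TCP at [0.184, -0.518, 0.208] pointing down, gripper open.
Joint ranges: [-3.03, 3.03], [-0.79, 2.21], [0.23, 2.52], [-1.04, 4.18], [0, 3.07], [-2.55, 2.55]. Speed limits (rad/s): [2.22, 2.22, 2.57, 3.14, 3.14, 3.14].

### API

Orientations are given as a rotation vector (axis times angle).
In Python, from bench import readout, snapshot, close_job, find_in, tip_of gives the robot as it stands.
- The arm moves only by the tool send_rows, never from a script. Its argument "steps" is a list of rows, each an object with "travel": the shift along the world's x, y, z each as a share of 120 mm, from -1 to 1, a list of three; "angular": the turn, a rotation vector about the world's x, y, z each as a share of 0.1 rad, from -1 to 1, a list of three; "gripper": the opening, from 0 (shut) to 1 (fully open). In form: [{"travel": [dx, dy, dz], "angular": [ax, ay, az], "gripper": gripper}, ...]. A call has exactly 8 rows; each row shifts and turns the commanded pose from where the row before left it; what a row does not reach is not made up. A row lasts 1/10 s, in which the tool goes at most 50 mm and 8.59 degrees, less where a joint would pass 70% of its speed; a pose out of reach is approached as far as the arm can. A call with a number of a shift or a turn outside -1 to 1 is refused whole. A call with a gripper value outside its range is refused whole. The fingers move at their own pace and stop on an object; "newtons" is the grip in N (left out, the last holds). Time passes only in rows, so rows that do not move let the fingers close, or fill a call up. It gives the time, the measured TCP pose, the force and the opening at its end, in the units of the state.
- readout.sense(): the state, without advancing time (a new reading comes with each control period).
- snapshot(name): name is "side" or "top" or "wrist"; returns a dict with "pixels" (400x640x3 uint8, blue, green, red), "depth" (400x640 float32, m along the optical axis (not along the pixel's ray), 0 where there is no reading), "camera_matrix" (3x3 intrinsics, pixels), "R" (3x3) and "t" (3): a world point X has camera coordinates R X + t; the wrist camera has in their place "T_tool_cam" (4x4, takes a point from camera to tool coordinates, whose origin is the TCP and whose axes are the tool frame's). Camera axes: x right, y down, z forward; pixel columns grow to the right and rows downward; lengths in m; the calibration is good to about 2 mm. The wrist camera is an equidistant fisheye: a pixel r from the principal point sees the ray r / f radians off the axis. A picture is of the moment at which its call begins: read the wrist's pose just before it.
- close_job(): hands the job in, once; it reports no verdict.
Trained networks look in a picture, given as the dict that the camera call returned (one of the last four; its "shot" number tells which), for a name from the list of things; names that differ only in an ending like _2 or _b are one class to them, and where a whole thing is asked for, a point or a joint stands for the part that bears it (a point fixed in the world has none). Each returns a list of dicts, best first, with "confidence" (0 to 1); they miss things now and then, are a little off and sometimes report something else, mostly with a low value. They report only what shows in the picture. A call takes as long as a camera call. They do not tell look-alikes from the thing itself.
- find_in(picture, label): "point" ([x, y, z] in m, in the coordinates of the camera as it stood for that picture, good to about 4 mm: the middle of the surface that is visible of it).
- tip_of(picture, label): "point" ([x, y, z] in m, in the coordinates of the camera as it stood for that picture, good to about 4 mm: a listed point, or the origin of a listed thing).
The state is a dict: "clock": time; "q": joint angles; "qd": joint speeds; "effort": joint torques, N m; "eef_pos": TCP position; "orientation": TCP orientation; "contact_force": force on the tool from outside, world axes, zero at the start; "wrist_torque": the same for the moment, N m; "width": opening from 0.0 (shut) to 1.0 (fully open).
Only numpy, scipy, OpenCV 4.12 (cv2) and the standard library are available. Lean on these libraries where they do the work, as an engineer would, in place of code of your own. Each camera call takes 0.05 s, during which the arm holds its last target. There are 200 camera calls.

### The job

Three plaster flakes have broken off a cast and lie on the raised grey examination board behind the nearer monitor. Take the scraper block from its cork-lined ledge at one end of the board and sweep all three flakes off the other end into the steel tray, without the fingers touching the flakes; then stand the scraper upright on its ledge again and let go. Leave the tray and the tape roll where they are.

Things in the scene. Friction and masses are not known exactly. Their poses are not given: they have to be found in the camera images.
- board: fixed raised board behind the nearer monitor: grey top 144 mm (its x) by 138 mm (its y), 55 mm above the desk. Origin at desk level under the middle of the grey top; z up. Lips 9 mm high and 6 mm thick run along both long sides (y = +-63 to +-69 mm); both ends (x = +-72 mm) are open. At the end +x a base plate, its top 10 mm above the desk, carries the tray.
- ledge (a point): centre of the top of the cork-lined ledge at the board's end -x, the scraper's resting place: 42 mm (board x) by 130 mm (board y), its top 36 mm above the desk (19 mm below the grey top). Fixed to the board, axes as the board's.
- tray: loose open steel tray 70 mm (x) by 134 mm (y), 36 mm high, walls and floor 3.5 mm, 0.5 kg. Origin under its centre; same heading as the board. It stands on the base plate 4 mm from the board's open end +x (its centre at x = 111 mm of the board's frame), its rim 9 mm below the grey top.
- scraper: loose scraper block, 0.2 kg, standing on the ledge. Rubber-soled foot 28 mm (x) by 106 mm (y), 22 mm high; above it an upright wooden grip 20 mm thick (x), 86 mm long (y), its top 70 mm above the sole. Origin at the centre of the sole, z up, heading about as the board's. Grip across x from above; the foot's long +x face does the sweeping.
- tape_roll: roll of brown tape lying flat on the desk left of the ledge, 96 mm across, 48 mm high. Origin under its centre. Bystander.
- flake_1: loose irregular plaster flake about 54 x 32 mm, 12 mm thick, lying on the board. Origin at the middle of its underside.
- flake_2: loose irregular plaster flake about 52 x 28 mm, 12 mm thick, lying on the board. Origin at the middle of its underside.
- flake_3: loose irregular plaster flake about 56 x 24 mm, 12 mm thick, lying on the board. Origin at the middle of its underside.
Mind the look-alikes: they are no part of the job. What is shaped like the scraper but pink is not meant.

How it is judged:
By the outcome, as a careful person would: the job done as asked, in the order asked, and still so for the second after the job is handed in, with the robot touching nothing.
It also fails if it takes over 38 s, if anything falls off the work surface, if the arm or the gripper's body presses on something with over 40 N, if the wrist force passes 120 N, or if a joint passes its speed limit or range.

## Working session

There is one attempt and no reset: what is moved stays moved. The work goes in short steps, Python scripts to look and compute and a tool call to move; the robot and the scene stay as the last step left them, time stands still between calls to the robot, and variables do not carry over. Pictures are saved under pics/ and viewed, about 8 in all and at most 12, crops included, and the job is handed in when it is done.

Besides the shell and the picture viewer there is one more tool, called after "Emit:" as name(argument=value, ...) on one line, values as JSON. send_rows: Moves the arm, as the interface text tells. Its arguments: {"type":"object","properties":{"steps":{"type":"array","items":{"type":"object","properties":{"travel":{"type":"array","items":{"type":"number","minimum":-1,"maximum":1}},"angular":{"type":"array","items":{"type":"number","minimum":-1,"maximum":1}},"gripper":{"type":"number"}}}},"newtons":{"type":"number"}},"required":["steps"]}

```bash
mkdir -p pics; cat > h.py <<'E'
import numpy as np, cv2
from bench import readout, snapshot, close_job, find_in, tip_of
def w(p,s): return s["R"].T@(np.array(p)-s["t"])
def cloud(s):
    d=s["depth"];K=s["camera_matrix"];v,u=np.indices(d.shape)
    P=np.stack([(u-K[0,2])/K[0,0]*d,(v-K[1,2])/K[1,1]*d,d],-1)
    return (P-s["t"])@s["R"]
E
python3 - <<'E'
from h import *
np.set_printoptions(precision=3,suppress=True)
print(readout.sense())
for n in("top","side"):
    s=snapshot(n);cv2.imwrite(f"pics/{n}0.png",s["pixels"]);np.savez(f"{n}0.npz",**{k:s[k] for k in("pixels","depth","camera_matrix","R","t")})
    print(n, "cam at",-s["R"].T@s["t"])
    for l in("board","ledge","tray","scraper","tape_roll","flake_1"):
        for f in(find_in,tip_of):
            try: print(l,f.__name__,[(w(r["point"],s).round(3).tolist(),round(r["confidence"],2)) for r in f(s,l)[:5]])
            except Exception as e: print(l,f.__name__,e)
E
```

```text
{'clock': 0.0, 'q': array([-1.296,  0.3  ,  1.522, -0.   ,  1.321, -0.067]), 'qd': array([-0.001, -0.   , -0.001,  0.001, -0.   ,  0.001]), 'effort': array([ -0.001, -54.35 , -36.179,  -0.   ,   0.004,   0.   ]), 'eef_pos': array([ 0.184, -0.518,  0.208]), 'orientation': array([ 0.955,  1.353, -0.953]), 'contact_force': array([-0.06 , -0.444,  0.205]), 'wrist_torque': array([ 0.019, -0.022, -0.034]), 'width': 0.9974253878864091}
top cam at [0.284 0.064 0.887]
board call [([0.494, 0.134, 0.056], 0.84), ([0.528, 0.164, 0.069], 0.29)]
board call [([0.5, 0.129, -0.0], 0.9)]
ledge call [([0.494, 0.14, 0.059], 0.58)]
ledge call [([0.441, 0.206, 0.036], 0.97)]
tray call [([0.574, 0.038, 0.013], 0.93)]
tray call []
scraper call [([0.429, 0.194, 0.099], 0.94), ([0.301, -0.167, 0.056], 0.87)]
scraper call [([0.439, 0.2, 0.034], 0.83), ([0.302, -0.172, 0.001], 0.69)]
tape_roll call [([0.366, 0.328, 0.048], 0.94)]
tape_roll call [([0.365, 0.325, -0.003], 0.93)]
flake_1 call [([0.469, 0.098, 0.07], 0.84), ([0.493, 0.139, 0.068], 0.81), ([0.528, 0.161, 0.07], 0.55)]
flake_1 call [([0.495, 0.139, 0.058], 0.67), ([0.467, 0.099, 0.058], 0.55), ([0.529, 0.164, 0.055], 0.54)]
side cam at [0.107 0.831 0.699]
board call [([0.5, 0.145, 0.06], 0.66)]
board call [([0.499, 0.128, 0.007], 0.85)]
ledge call [([0.498, 0.145, 0.057], 0.74)]
ledge call [([0.438, 0.203, 0.038], 0.66)]
tray call [([0.588, 0.02, 0.029], 0.82)]
tray call [([0.572, 0.042, 0.012], 0.85)]
scraper call [([0.432, 0.208, 0.073], 0.76)]
scraper call [([0.438, 0.199, 0.037], 0.81)]
tape_roll call [([0.368, 0.333, 0.036], 0.57)]
tape_roll call []
flake_1 call [([0.469, 0.109, 0.075], 0.72), ([0.502, 0.141, 0.058], 0.56), ([0.524, 0.17, 0.07], 0.5)]
flake_1 call [([0.494, 0.134, 0.057], 0.72), ([0.476, 0.095, 0.06], 0.48), ([0.529, 0.161, 0.058], 0.42)]
```

View pics/top0.png

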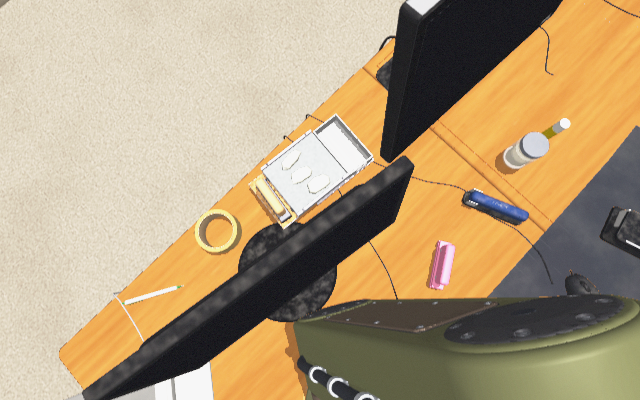

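View pics/side0.png

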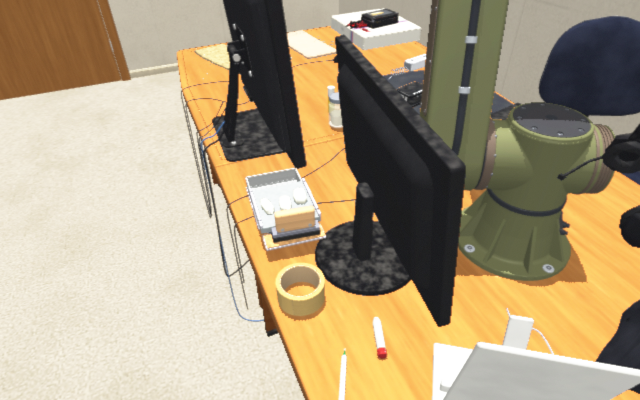

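The real scraper is the wooden one at top px (269,198); the look-alike is the pink block at (441,265). The nearer monitor runs between the robot and the board, from (90,395) to (410,165). Next I fit the board heading and the heights of the obstacles.

```bash
python3 - <<'E'
from h import *
np.set_printoptions(precision=3,suppress=True)
C={}
for n in("top","side"):
    s=dict(np.load(f"{n}0.npz"));P=cloud(s).reshape(-1,3);ok=s["depth"].ravel()>0
    C[n]=(P[ok],s["pixels"].reshape(-1,3)[ok])
P,c=C["top"]
b=P[(abs(P[:,2]-.055)<.005)&(np.hypot(P[:,0]-.5,P[:,1]-.13)<.13)]
r=cv2.minAreaRect(b[:,:2].astype(np.float32)*1000);print("board top rect",r,len(b))
for n in C:
    P,c=C[n]
    dark=(c.max(1)<60)&(P[:,2]>.06)&(P[:,0]>.1)&(P[:,0]<.9)&(P[:,1]>-.5)&(P[:,1]<.6)
    Q=P[dark]
    a=np.radians(-50.8);e=np.array([np.cos(a),np.sin(a)]);f=np.array([-e[1],e[0]])
    X=(Q[:,:2]-[.5,.129])@e;Y=(Q[:,:2]-[.5,.129])@f
    for z in np.arange(.05,.6,.05):
        m=(Q[:,2]>z)&(Q[:,2]<z+.05)
        for side,k in(("near",m&(Y<0)),("far",m&(Y>0))):
            if k.sum()>20: print(n,side,z.round(2),k.sum(),"X",np.percentile(X[k],[1,99]),"Y",np.percentile(Y[k],[1,50,99]))
P,c=C["top"]
# crop scraper area
s=dict(np.load("top0.npz"));cv2.imwrite("pics/crop0.png",cv2.resize(s["pixels"][100:240,220:420],None,fx=4,fy=4,interpolation=cv2.INTER_CUBIC))
# scraper grip points
d=P-[.438,.201,0];m=(np.hypot(d[:,0],d[:,1])<.07)&(P[:,2]>.095)&(P[:,2]<.112)
print("grip top",m.sum(),cv2.minAreaRect(P[m][:,:2].astype(np.float32)*1000),np.median(P[m][:,2]))
E
```

```text
board top rect ((488.62786865234375, 140.0435333251953), (134.89698791503906, 185.60586547851562), 39.03731918334961) 2958
top near 0.05 1241 X [-0.383  0.694] Y [-0.207 -0.085 -0.06 ]
top near 0.1 2166 X [-0.395  0.652] Y [-0.204 -0.087 -0.059]
top near 0.15 2518 X [-0.403  0.591] Y [-0.198 -0.084 -0.058]
top near 0.2 2985 X [-0.407  0.532] Y [-0.261 -0.17  -0.057]
top near 0.25 3511 X [-0.407  0.472] Y [-0.267 -0.167 -0.054]
top near 0.3 4695 X [-0.408  0.409] Y [-0.283 -0.158 -0.048]
top near 0.35 5787 X [-0.402  0.349] Y [-0.285 -0.156 -0.042]
top near 0.4 1920 X [-0.28   0.304] Y [-0.297 -0.058 -0.034]
top near 0.45 1779 X [-0.159  0.246] Y [-0.306 -0.055 -0.028]
top near 0.5 92 X [-0.15  -0.117] Y [-0.311 -0.306 -0.304]
top near 0.55 203 X [-0.045  0.018] Y [-0.317 -0.302 -0.291]
side near 0.05 880 X [-0.421  0.564] Y [-0.173 -0.118 -0.009]
side far 0.05 156 X [0.384 0.458] Y [0.046 0.067 0.078]
side near 0.1 2015 X [-0.421  0.594] Y [-0.171 -0.131 -0.006]
side far 0.1 157 X [0.386 0.458] Y [0.043 0.056 0.066]
side near 0.15 2971 X [-0.421  0.537] Y [-0.17  -0.142 -0.005]
side 
[... 195 characters left out ...]
21  0.379] Y [-0.283 -0.133 -0.004]
side far 0.25 308 X [0.391 0.617] Y [0.001 0.009 0.04 ]
side near 0.3 4701 X [-0.421  0.348] Y [-0.285 -0.128 -0.003]
side far 0.3 202 X [0.376 0.612] Y [0.    0.007 0.015]
side near 0.35 5476 X [-0.421  0.284] Y [-0.291 -0.137 -0.003]
side far 0.35 244 X [0.303 0.6  ] Y [0.    0.006 0.016]
side near 0.4 1015 X [-0.273  0.259] Y [-0.305 -0.034 -0.001]
side far 0.4 116 X [0.243 0.411] Y [0.    0.003 0.009]
side near 0.45 200 X [-0.164  0.206] Y [-0.313 -0.056 -0.012]
side near 0.5 40 X [-0.152 -0.143] Y [-0.315 -0.309 -0.305]
grip top 376 ((437.3143615722656, 198.7624969482422), (84.53185272216797, 19.935884475708008), 36.892513275146484) 0.1057518097465934
```

View pics/crop0.png

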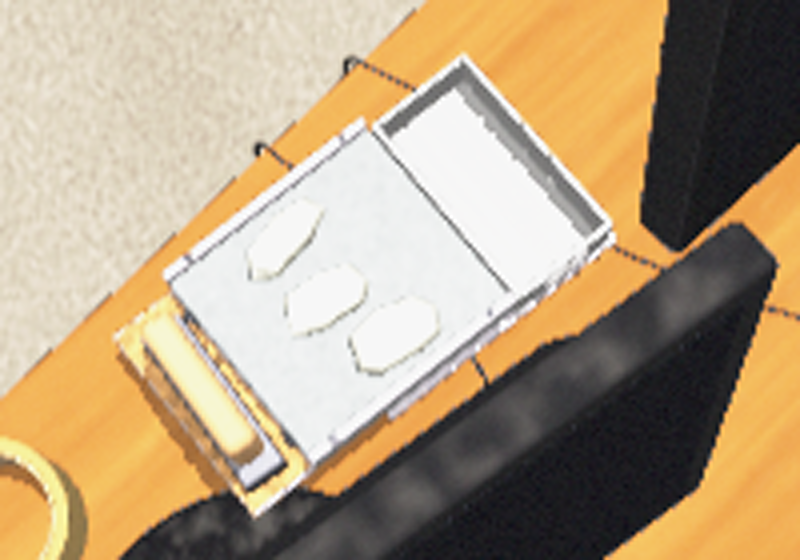

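The crop shows the wooden scraper at (200,385), three flakes at about (285,240), (325,298) and (395,335), the tray at upper right, and the monitor close along the near lip. Next I measure the monitor and lift the arm straight up, which is safe.

```bash
python3 - <<'E'
from h import *
np.set_printoptions(precision=3,suppress=True)
a=np.radians(-51.);e=np.array([np.cos(a),np.sin(a)]);f=np.array([-e[1],e[0]])
for n in("top","side"):
    s=dict(np.load(f"{n}0.npz"));P=cloud(s);c=s["pixels"];d=s["depth"]
    m=(d>0)&(c.max(2)<75)
    # image region of near monitor
    reg=np.zeros(d.shape,np.uint8)
    poly=[(85,399),(415,150),(415,200),(200,375),(120,399)] if n=="top" else [(335,35),(365,55),(455,165),(440,300),(345,180)]
    cv2.fillPoly(reg,[np.array(poly)],1);m&=reg>0
    Q=P[m];X=(Q[:,:2]-[.497,.13])@e;Y=(Q[:,:2]-[.497,.13])@f
    print(n,m.sum(),"z max",np.percentile(Q[:,2],[50,90,99]))
    for x in np.arange(-.45,.3,.1):
        k=(X>x)&(X<x+.1)
        if k.sum()>30:
            t=k&(Q[:,2]>np.percentile(Q[k,2],99)-.015)
            print(" X",x.round(2),"ztop",np.percentile(Q[k,2],[50,99]),"Ytop",np.percentile(Y[t],[2,98]),"Yall",np.percentile(Y[k],[2,98]))
    # arm above z .1 green
    g=(d>0)&(c[...,1]>c[...,0]+15)&(c[...,1]>=c[...,2])&(P[...,2]>.05)&(np.hypot(P[...,0],P[...,1])<.7)
    G=P[g];az=-1.296;er=np.array([np.cos(az),np.sin(az)]);el=np.array([-er[1],er[0]])
    for z in np.arange(.1,.9,.1):
        k=(G[:,2]>z)&(G[:,2]<z+.1)
        if k.sum()>20: print("  arm z",z.round(1),k.sum(),"r",np.percentile(G[k][:,:2]@er,[2,98]),"lat",np.percentile(G[k][:,:2]@el,[2,98]))
E
```

```text
top 13454 z max [0.326 0.399 0.401]
 X -0.45 ztop [0.318 0.401] Ytop [-0.153 -0.141] Yall [-0.189 -0.142]
 X -0.35 ztop [0.328 0.401] Ytop [-0.157 -0.143] Yall [-0.192 -0.144]
 X -0.25 ztop [0.32  0.401] Ytop [-0.16  -0.145] Yall [-0.199 -0.147]
 X -0.15 ztop [0.325 0.401] Ytop [-0.164 -0.147] Yall [-0.199 -0.149]
 X -0.05 ztop [0.332 0.401] Ytop [-0.167 -0.149] Yall [-0.2   -0.151]
 X 0.05 ztop [0.337 0.4  ] Ytop [-0.168 -0.151] Yall [-0.2   -0.153]
  arm z 0.2 507 r [-0.069  0.06 ] lat [0.126 0.23 ]
  arm z 0.3 1019 r [-0.051 -0.004] lat [0.131 0.228]
  arm z 0.4 1625 r [-0.019  0.127] lat [0.174 0.228]
  arm z 0.5 3131 r [0.014 0.147] lat [0.18  0.228]
  arm z 0.6 14253 r [0.05  0.155] lat [0.201 0.231]
side 15248 z max [0.315 0.39  0.4  ]
 X -0.45 ztop [0.295 0.399] Ytop [-0.141 -0.13 ] Yall [-0.161 -0.124]
 X -0.35 ztop [0.329 0.4  ] Ytop [-0.148 -0.133] Yall [-0.145 -0.121]
 X -0.25 ztop [0.312 0.4  ] Ytop [-0.154 -0.136] Yall [-0.149 -0.12 ]
 X -0.15 ztop [0.326 0.401] Ytop [-0.156 -0.14 ] Yall [-0.154 -0.127]
 X -0.05 ztop [0.339 0.4  ] Ytop [-0.159 -0.143] Yall [-0.155 -0.131]
 X 0.05 ztop [0.369 0.4  ] Ytop [-0.152 -0.146] Yall [-0.155 -0.146]
  arm z 0.1 2733 r [-0.074 -0.01 ] lat [-0.061  0.132]
  arm z 0.2 6715 r [-0.501 -0.009] lat [-0.073  0.189]
  arm z 0.3 4323 r [-0.505 -0.008] lat [-0.038  0.226]
  arm z 0.4 3907 r [-0.018  0.015] lat [0.122 0.226]
  arm z 0.5 162 r [0.011 0.018] lat [0.123 0.224]
```

Emit:
send_rows(steps=[{"travel":[0,0,0.4],"angular":[0,0,0],"gripper":1},{"travel":[0,0,0.4],"angular":[0,0,0],"gripper":1},{"travel":[0,0,0.4],"angular":[0,0,0],"gripper":1},{"travel":[0,0,0.4],"angular":[0,0,0],"gripper":1},{"travel":[0,0,0.4],"angular":[0,0,0],"gripper":1},{"travel":[0,0,0.4],"angular":[0,0,0],"gripper":1},{"travel":[0,0,0],"angular":[0,0,0],"gripper":1},{"travel":[0,0,0],"angular":[0,0,0],"gripper":1}])

```text
clock: 2.1
eef_pos: [0.1844, -0.5183, 0.4966]
orientation: [0.953, 1.351, -0.954]
contact_force: [-0.1, -0.1, -0.7]
width: 0.998
```

```bash
python3 - <<'E'
from h import *
np.set_printoptions(precision=4,suppress=True)
s=readout.sense();print(s["q"],s["eef_pos"])
from scipy.optimize import least_squares
D=[([-1.296,.3,1.5215,1.321],[.184,-.518,.208]),(s["q"][[0,1,2,4]],s["eef_pos"])]
# planar: r=L1 s2+ L2 s23 + a cos..., tool down
for (q,p) in D:
    er=np.array([np.cos(q[0]),np.sin(q[0])]);el=np.array([-er[1],er[0]])
    print("r",np.dot(er,p[:2]),"lat",np.dot(el,p[:2]),"z",p[2],"sum",q[1]+q[2]+q[3])
(q,p),(q2,p2)=D
A=[];b=[]
f=lambda q:(np.sin(q[1]),np.sin(q[1]+q[2]),np.cos(q[1]),np.cos(q[1]+q[2]))
for q,p in D:
    a=f(q);r=np.cos(q[0])*p[0]+np.sin(q[0])*p[1]
    A+=[[a[0],a[1],0],[a[2],a[3],1]];b+=[r,p[2]]
print(np.linalg.lstsq(A,b,rcond=None))
E
```

```text
[-1.2956  0.288   0.883  -0.      1.9694 -0.0666] [ 0.1844 -0.5183  0.4966]
r 0.5484934586139169 lat 0.03653663719807165 z 0.208 sum 3.1425
r 0.5489529869030995 lat 0.036594261880721 z 0.49662221748311086 sum 3.140389022386046
(array([ 0.4256,  0.4499, -0.0868]), array([0.0004]), np.int32(3), array([2.0201, 1.3823, 0.0919]))
```

```bash
python3 - <<'E'
from h import *
from scipy.spatial.transform import Rotation as R
np.set_printoptions(precision=3,suppress=True)
s=readout.sense();A=R.from_rotvec(s["orientation"]);print(A.as_matrix())
z=A.as_matrix()[:,2];a=np.arctan2(z[1],z[0]);print("jaw az deg",np.degrees(a))
for t in(-51.5,128.5): print(t,np.radians(t)-a, "resulting q6 ~", "dq1",1.70)
P=dict(np.load("top0.npz"));P=cloud(P).reshape(-1,3)
# board lips outer edge & scraper grip with minAreaRect ->headings from the depth of grey top only inside
m=(abs(P[:,2]-.055)<.004)&(np.hypot(P[:,0]-.497,P[:,1]-.13)<.075)
m2=(abs(P[:,2]-.064)<.003)
for h0 in(-53,-51,-49):
    a=np.radians(h0);e=np.array([np.cos(a),np.sin(a)]);f=np.array([-e[1],e[0]])
    q=(P[:,:2]-[.497,.13])@np.c_[e,f];k=(abs(P[:,2]-.064)<.003)&(abs(q[:,0])<.06)&(q[:,1]>.055)&(q[:,1]<.08)
    print(h0,k.sum(),np.polyfit(q[k,0],q[k,1],1) if k.sum()>5 else "")
E
```

```text
[[ 0.     0.942  0.335]
 [-0.001  0.335 -0.942]
 [-1.    -0.     0.001]]
jaw az deg -70.41332303748722
-51.5 0.33009975949744685 resulting q6 ~ dq1 1.7
128.5 3.47169241308724 resulting q6 ~ dq1 1.7
-53 144 [0.044 0.068]
-51 144 [0.011 0.068]
-49 144 [-0.024  0.068]
```

Emit:
send_rows(steps=[{"travel":[0.13,0.37,0.05],"angular":[0,0,0.2],"gripper":1},{"travel":[0.13,0.37,0],"angular":[0,0,0.2],"gripper":1},{"travel":[0.13,0.37,0],"angular":[0,0,0.2],"gripper":1},{"travel":[0.13,0.37,0],"angular":[0,0,0.2],"gripper":1},{"travel":[0.13,0.37,0],"angular":[0,0,0.2],"gripper":1},{"travel":[0.13,0.37,0],"angular":[0,0,0.2],"gripper":1},{"travel":[0.13,0.37,0],"angular":[0,0,0.2],"gripper":1},{"travel":[0.13,0.37,0],"angular":[0,0,0.2],"gripper":1}])

```text
clock: 2.9
eef_pos: [0.309, -0.1611, 0.5009]
orientation: [0.832, 1.408, -0.832]
contact_force: [1.2, -0.3, -0.2]
width: 1.001
```

Emit:
send_rows(steps=[{"travel":[0.13,0.37,0],"angular":[0,0,0.2],"gripper":1},{"travel":[0.13,0.37,0],"angular":[0,0,0.2],"gripper":1},{"travel":[0.13,0.37,0],"angular":[0,0,0.2],"gripper":1},{"travel":[0.13,0.37,0],"angular":[0,0,0.2],"gripper":1},{"travel":[0.13,0.37,0],"angular":[0,0,0.2],"gripper":1},{"travel":[0.13,0.37,0],"angular":[0,0,0.2],"gripper":1},{"travel":[0.13,0.37,0],"angular":[0,0,0.2],"gripper":1},{"travel":[0.13,0.37,0],"angular":[0,0,0.1],"gripper":1}])

```text
clock: 3.7
eef_pos: [0.4339, 0.1944, 0.5007]
orientation: [0.715, 1.451, -0.718]
contact_force: [0.6, -0.5, -0.0]
width: 1.002
```

```bash
python3 - <<'E'
from h import *
from scipy.spatial.transform import Rotation as R
np.set_printoptions(precision=3,suppress=True)
st=readout.sense();print(st["q"],st["eef_pos"])
s=snapshot("side");wr=snapshot("wrist")
np.savez("side1.npz",**{k:s[k] for k in("pixels","depth","camera_matrix","R","t")})
np.savez("wrist1.npz",**{k:wr[k] for k in("pixels","depth","camera_matrix","T_tool_cam")},p=st["eef_pos"],o=st["orientation"])
cv2.imwrite("pics/s1.png",np.vstack([s["pixels"][:300],wr["pixels"][:300]]))
print(wr["T_tool_cam"],wr["camera_matrix"])
E
```

```text
[ 0.344  0.102  1.095 -0.     1.947  1.262] [0.434 0.194 0.501]
[[-0.    -0.271  0.963 -0.165]
 [-0.001 -0.963 -0.271  0.069]
 [ 1.    -0.001 -0.    -0.001]
 [ 0.     0.     0.     1.   ]] [[309.707   0.    315.844]
 [  0.    309.707 197.768]
 [  0.      0.      1.   ]]
```

View pics/s1.png

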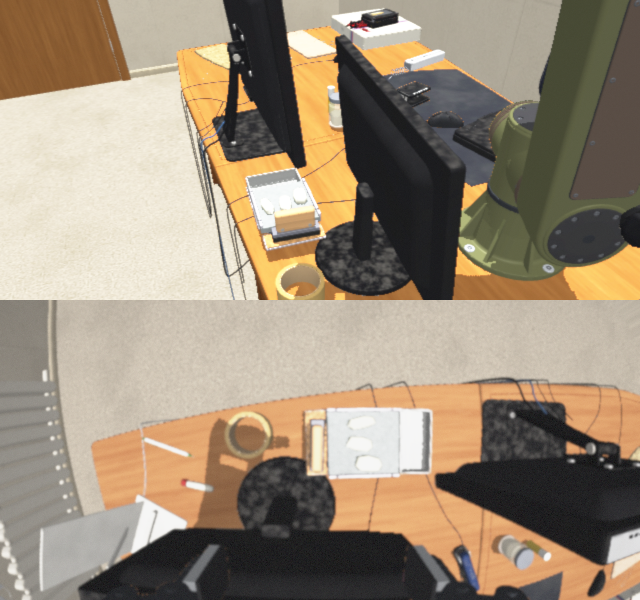

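```bash
cat >> h.py <<'E'
from scipy.spatial.transform import Rotation as Rot
def wcloud(s,p,o):
    d=s["depth"];K=s["camera_matrix"];v,u=np.indices(d.shape)
    x=(u-K[0,2])/K[0,0];y=(v-K[1,2])/K[1,1];th=np.hypot(x,y);k=np.tan(th)/np.maximum(th,1e-9)
    P=np.stack([x*k*d,y*k*d,d],-1)
    T=s["T_tool_cam"];P=P@T[:3,:3].T+T[:3,3]
    P=P@Rot.from_rotvec(o).as_matrix().T+p;P[(d<=0)|(th>1.45)]=np.nan
    return P
def bf(P,c=(.497,.13),h=-50.5):
    a=np.radians(h);e=np.array([np.cos(a),np.sin(a)]);f=np.array([-e[1],e[0]])
    return np.concatenate([(P[...,:2]-c)@np.c_[e,f],P[...,2:]],-1)
E
python3 - <<'E'
from h import *
np.set_printoptions(precision=4,suppress=True)
s=dict(np.load("wrist1.npz"));P=wcloud(s,s["p"],s["o"]);B=bf(P)
def rect(m,n):
    r=cv2.minAreaRect(P[m][:,:2].astype(np.float32)*1000);print(n,m.sum(),np.round(r[0],1),np.round(r[1],1),round(r[2],1))
near=np.hypot(P[...,0]-.437,P[...,1]-.2)<.075
z=P[...,2]
rect(near&(z>.098)&(z<.115),"grip")
rect((abs(z-.055)<.003)&(abs(B[...,0])<.09)&(abs(B[...,1])<.08),"greytop")
rect((z>.061)&(z<.075)&(abs(B[...,0])<.06)&(abs(B[...,1])<.058),"flakes")
rect((abs(z-.046)<.004)&(B[...,0]>.06)&(B[...,0]<.16)&(abs(B[...,1])<.08),"trayrim")
for y0 in(.055,-.08):
    k=(abs(z-.064)<.004)&(abs(B[...,0])<.06)&(B[...,1]>y0)&(B[...,1]<y0+.025);print("lip",k.sum(),np.polyfit(B[k][:,0],B[k][:,1],1))
fl=((z>.0615)&(z<.075)&(abs(B[...,0])<.07)&(abs(B[...,1])<.060)).astype(np.uint8)
n,L,st,c=cv2.connectedComponentsWithStats(fl)
for i in range(1,n):
    if st[i,4]>30: q=B[L==i];print("flake",st[i,4],q.mean(0),q.min(0),q.max(0))
# shoulder from side
d=dict(np.load("side1.npz"));Q=cloud(d)
for u,v in((585,235),(570,250),(600,100),(490,240),(625,20)): print((u,v),Q[v,u])
# monitor from wrist
k=(z>.15)&(B[...,0]>-.45)&(B[...,0]<.15)&(B[...,1]<-.1)&(B[...,1]>-.25)
print("mon",k.sum(),"ztop",np.percentile(z[k],99),"Y back",np.percentile(B[k][:,1],[95,99,99.9]))
for zz in(.15,.2,.25,.3,.35): 
    kk=k&(z>zz)&(z<zz+.05)
    if kk.sum()>10: print(zz,kk.sum(),np.percentile(B[kk][:,1],[50,98]),np.percentile(B[kk][:,0],[1,99]))
E
```

```text
grip 488 [435.6 196.2] [83.7 21.5] 34.7
greytop 3060 [493.1 133.1] [126.7 164. ] 39.4
flakes 913 [494.5 126. ] [112.8  62.6] 48.6
trayrim 389 [569.6  40.6] [134.6  72.5] 39.5
lip 179 [0.0025 0.0652]
lip 226 [ 0.0121 -0.0656]
flake 278 [-0.0023  0.0401  0.0681] [-0.0273  0.0267  0.0636] [0.0258 0.0519 0.0718]
flake 293 [-0.0055 -0.0017  0.0682] [-0.0302 -0.0148  0.0638] [0.0197 0.0114 0.0727]
flake 340 [ 0.0111 -0.0413  0.068 ] [-0.0151 -0.0577  0.0626] [ 0.0395 -0.0253  0.0715]
(585, 235) [-0.071   0.2201  0.2306]
(570, 250) [-0.0599  0.2252  0.199 ]
(600, 100) [-0.0152  0.2361  0.4514]
(490, 240) [0.043  0.0696 0.0462]
(625, 20) [-0.0072  0.2388  0.5461]
mon 22148 ztop 0.4000777133985775 Y back [-0.1232 -0.1188 -0.1172]
0.15 2352 [-0.143  -0.1176] [-0.4094  0.0635]
0.2 2340 [-0.1401 -0.1289] [-0.4097  0.0393]
0.25 2828 [-0.1346 -0.1231] [-0.4103  0.0251]
0.3 5158 [-0.1308 -0.119 ] [-0.4081  0.0126]
0.35 9206 [-0.1443 -0.1291] [-0.4077  0.0109]
```

Emit:
send_rows(steps=[{"travel":[0,0,-0.35],"angular":[-0.3,0.4,-0.05],"gripper":1},{"travel":[0,0,-0.35],"angular":[-0.3,0.4,-0.05],"gripper":1},{"travel":[0,0,-0.35],"angular":[-0.3,0.4,-0.05],"gripper":1},{"travel":[0,0,-0.35],"angular":[-0.3,0.4,-0.05],"gripper":1},{"travel":[0,0,-0.35],"angular":[0,0,0],"gripper":1},{"travel":[0,0,-0.35],"angular":[0,0,0],"gripper":1},{"travel":[0,0,0],"angular":[0,0,0],"gripper":1},{"travel":[0,0,0],"angular":[0,0,0],"gripper":1}])

```text
clock: 4.6
eef_pos: [0.4338, 0.1918, 0.2511]
orientation: [0.593, 1.531, -0.886]
contact_force: [0.1, 1.2, 0.7]
width: 1.002
```

```bash
cat > look.py <<'E'
import sys
from h import *
np.set_printoptions(precision=4,suppress=True)
n=sys.argv[1]
st=readout.sense();M=Rot.from_rotvec(st["orientation"]).as_matrix();jz=M[:,2]
print("q",st["q"],"tcp",st["eef_pos"],"jaw az",np.degrees(np.arctan2(jz[1],jz[0])),"toolx",M[:,0],"F",st["contact_force"],"w",st["width"],"t",st["clock"])
s=snapshot("side");wr=snapshot("wrist")
P=wcloud(wr,st["eef_pos"],st["orientation"])
np.savez(n+".npz",side=s["pixels"],sideP=cloud(s),sd=s["depth"],wr=wr["pixels"],wrP=P,q=st["q"],p=st["eef_pos"],o=st["orientation"])
cv2.imwrite(f"pics/{n}.png",np.vstack([s["pixels"][:300],wr["pixels"][100:]]))
E
python3 look.py l2; python3 - <<'E'
from h import *
np.set_printoptions(precision=3,suppress=True)
d=np.load("l2.npz");q=d["q"]
s=snapshot("top");np.savez("top2.npz",P=cloud(s),c=s["pixels"])
er=np.array([np.cos(q[0]),np.sin(q[0])]);el=np.array([-er[1],er[0]])
for nm,P,dep in(("side",d["sideP"],d["sd"]),("top",cloud(s),s["depth"])):
    Q=P[dep>0];r=Q[:,:2]@er;l=Q[:,:2]@el
    for r0 in np.arange(0,.75,.05):
        k=(r>r0)&(r<r0+.05)&(abs(l)<.3)&(Q[:,2]>.43)
        if k.sum()>20: print(nm,r0.round(2),k.sum(),"z",np.percentile(Q[k,2],[1,50,99]),"lat",np.percentile(l[k],[1,50,99]))
E
```

```text
q [ 0.3685  0.2204  1.5334 -0.052   1.5818  1.3124] tcp [0.4338 0.1918 0.2511] jaw az -53.82227837968306 toolx [-0.1608 -0.1178 -0.9799] F [0.0641 1.2318 0.6986] w 1.0018197146096817 t 4.6
side 0.0 905 z [0.43  0.456 0.504] lat [0.225 0.227 0.229]
side 0.05 4589 z [0.431 0.499 0.566] lat [0.224 0.227 0.23 ]
side 0.1 6753 z [0.432 0.511 0.566] lat [0.125 0.222 0.229]
side 0.25 90 z [0.521 0.531 0.536] lat [0.07  0.086 0.092]
side 0.3 452 z [0.512 0.528 0.537] lat [0.072 0.089 0.097]
side 0.35 791 z [0.495 0.522 0.537] lat [0.063 0.089 0.097]
side 0.4 1132 z [0.487 0.516 0.537] lat [0.062 0.09  0.096]
side 0.45 1911 z [0.431 0.502 0.538] lat [0.03  0.089 0.095]
side 0.5 2163 z [0.432 0.498 0.539] lat [0.046 0.094 0.099]
side 0.55 247 z [0.487 0.514 0.538] lat [0.088 0.092 0.096]
top 0.2 6544 z [0.585 0.64  0.647] lat [-0.033 -0.004  0.066]
top 0.25 15993 z [0.6   0.63  0.642] lat [-0.032  0.03   0.102]
top 0.3 11349 z [0.581 0.616 0.627] lat [-0.029  0.029  0.101]
top 0.35 7528 z [0.561 0.6   0.612] lat [-0.023  0.027  0.088]
top 0.4 5945 z [0.528 0.582 0.596] lat [-0.021  0.026  0.091]
top 0.45 4808 z [0.486 0.539 0.57 ] lat [-0.021  0.04   0.091]
top 0.5 8119 z [0.433 0.547 0.561] lat [-0.293  0.008  0.09 ]
top 0.55 144 z [0.526 0.542 0.55 ] lat [-0.022  0.034  0.089]
```

View pics/l2.png

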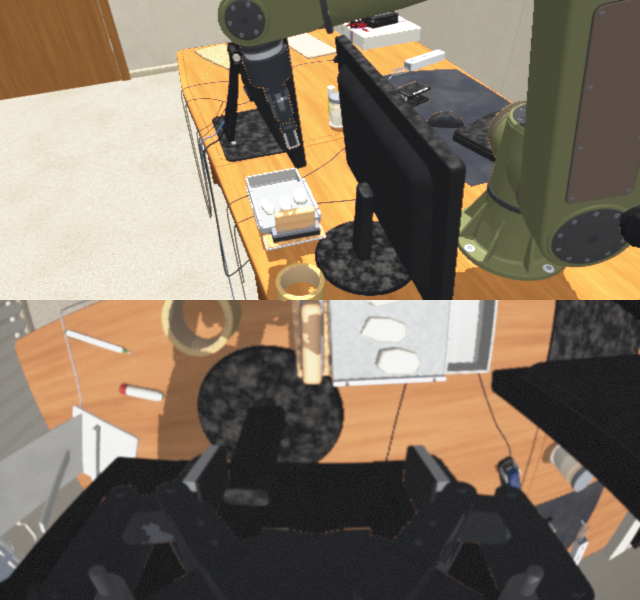

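```bash
python3 - <<'E'
import numpy as np
L1,L2,h=.4256,.4499,.187;Lt=h+.0868
f=np.array([.795,.607]);g0=np.array([.4365,.1975])
for t in(.2,.35,.5,.6):
  for off in(0,.015,.022):
    for gz in(.050,.058):
        G=g0+f*off;g=np.r_[G,.036+gz]
        ax=np.r_[-f*np.sin(t),-np.cos(t)]
        tcp=g+.019*ax;W=tcp-Lt*ax
        rho=np.hypot(*W[:2]);r=np.sqrt(rho**2-.0366**2);z=W[2]-h;d=np.hypot(r,z)
        q3=np.pi-np.arccos((L1**2+L2**2-d*d)/(2*L1*L2));q2=np.arctan2(r,z)-np.arccos((L1**2+d*d-L2**2)/(2*L1*d))
        be=q2+q3-np.pi/2;q1=np.arctan2(W[1],W[0])-np.arcsin(.0366/rho)
        er=np.array([np.cos(q1),np.sin(q1)])
        # r where forearm axis crosses Y=-.14 in board frame
        e=np.array([.636,-.772]);F=np.array([.772,.636])
        l=np.array([-er[1],er[0]])*.0366
        rm=(-.14-(l-[.497,.13])@F)/(er@F)
        za=W[2]+(r-rm)*np.tan(be);zb=za-(h-.135)/np.cos(be)
        print(t,off,gz,"tcp",tcp.round(4),"q1,2,3",np.round([q1,q2,q3],2),"rm",rm.round(3),"bottom",zb.round(3))
E
```

```text
0.2 0 0.05 tcp [0.4335 0.1952 0.0674] q1,2,3 [0.38 0.37 1.79] rm 0.331 bottom 0.403
0.2 0 0.058 tcp [0.4335 0.1952 0.0754] q1,2,3 [0.38 0.36 1.78] rm 0.331 bottom 0.407
0.2 0.015 0.05 tcp [0.4454 0.2043 0.0674] q1,2,3 [0.38 0.4  1.75] rm 0.331 bottom 0.41
0.2 0.015 0.058 tcp [0.4454 0.2043 0.0754] q1,2,3 [0.38 0.39 1.74] rm 0.331 bottom 0.414
0.2 0.022 0.05 tcp [0.451  0.2086 0.0674] q1,2,3 [0.39 0.41 1.73] rm 0.33 bottom 0.413
0.2 0.022 0.058 tcp [0.451  0.2086 0.0754] q1,2,3 [0.39 0.4  1.72] rm 0.33 bottom 0.417
0.35 0 0.05 tcp [0.4313 0.1935 0.0682] q1,2,3 [0.39 0.45 1.69] rm 0.33 bottom 0.415
0.35 0 0.058 tcp [0.4313 0.1935 0.0762] q1,2,3 [0.39 0.44 1.69] rm 0.33 bottom 0.418
0.35 0.015 0.05 tcp [0.4432 0.2027 0.0682] q1,2,3 [0.4  0.48 1.65] rm 0.329 bottom 0.42
0.35 0.015 0.058 tcp [0.4432 0.2027 0.0762] q1,2,3 [0.4  0.47 1.64] rm 0.329 bottom 0.423
0.35 0.022 0.05 tcp [0.4488 0.2069 0.0682] q1,2,3 [0.4  0.49 1.63] rm 0.329 bottom 0.422
0.35 0.022 0.058 tcp [0.4488 0.2069 0.0762] q1,2,3 [0.4  0.49 1.62] rm 0.329 bottom 0.425
0.5 0 0.05 tcp [0.4293 0.192  0.0693] q1,2,3 [0.41 0.5
[... 289 characters left out ...]
6
0.5 0.022 0.05 tcp [0.4467 0.2053 0.0693] q1,2,3 [0.42 0.58 1.53] rm 0.328 bottom 0.425
0.5 0.022 0.058 tcp [0.4467 0.2053 0.0773] q1,2,3 [0.42 0.57 1.53] rm 0.328 bottom 0.427
0.6 0 0.05 tcp [0.428  0.191  0.0703] q1,2,3 [0.42 0.6  1.54] rm 0.328 bottom 0.42
0.6 0 0.058 tcp [0.428  0.191  0.0783] q1,2,3 [0.42 0.59 1.54] rm 0.328 bottom 0.423
0.6 0.015 0.05 tcp [0.4399 0.2001 0.0703] q1,2,3 [0.42 0.63 1.49] rm 0.328 bottom 0.423
0.6 0.015 0.058 tcp [0.4399 0.2001 0.0783] q1,2,3 [0.42 0.62 1.49] rm 0.328 bottom 0.425
0.6 0.022 0.05 tcp [0.4455 0.2043 0.0703] q1,2,3 [0.43 0.64 1.47] rm 0.328 bottom 0.423
0.6 0.022 0.058 tcp [0.4455 0.2043 0.0783] q1,2,3 [0.43 0.63 1.46] rm 0.328 bottom 0.426
```

The scraper shows at (312,345) in the lower wrist view, just ahead of the fingers. The forearm in the side view passes close over the monitor, so I add tilt and check the clearance partway down.

Emit:
send_rows(steps=[{"travel":[0,0,-0.1],"angular":[-0.44,0.6,0],"gripper":1},{"travel":[0.02,0.02,-0.2],"angular":[-0.44,0.6,0],"gripper":1},{"travel":[0.02,0.02,-0.2],"angular":[0,0,0],"gripper":1},{"travel":[0.02,0.02,-0.2],"angular":[0,0,0],"gripper":1},{"travel":[0,0.01,-0.1],"angular":[0,0,0],"gripper":1},{"travel":[0,0.01,-0.05],"angular":[0,0,0],"gripper":1},{"travel":[0,0,0],"angular":[0,0,0],"gripper":1},{"travel":[0,0,0],"angular":[0,0,0],"gripper":1}])

```text
clock: 5.55
eef_pos: [0.4416, 0.202, 0.1496]
orientation: [0.485, 1.589, -0.997]
contact_force: [-0.7, -0.3, 0.3]
width: 1.0
```

```bash
python3 look.py l3; cat > clr.py <<'E'
import sys
from h import *
np.set_printoptions(precision=4,suppress=True)
d=np.load(sys.argv[1]+".npz");B=bf(d["sideP"]);z=B[...,2];c=d["side"].astype(int)
g=(d["sd"]>0)&(c[...,1]>c[...,0]+12)&(z>.38)&(B[...,1]>-.25)
for y in(-.2,-.18,-.16,-.14,-.12,-.1):
    k=g&(abs(B[...,1]-y)<.01)
    if k.sum()>5: print("Y",y,k.sum(),"forearm zmin",np.percentile(z[k],[0.5,3]),"X",np.percentile(B[k][:,0],[1,99]))
P=d["wrP"];zz=P[...,2];m=(zz>.100)&(zz<.113)&(np.hypot(P[...,0]-.437,P[...,1]-.198)<.06)
r=cv2.minAreaRect(P[m][:,:2].astype(np.float32)*1000);print("grip",m.sum(),np.round(r[0],1),np.round(r[1],1),round(r[2],1),np.median(zz[m]))
E
python3 clr.py l2; python3 clr.py l3
```

```text
q [ 0.3976  0.4244  1.5324 -0.08    1.5229  1.3542] tcp [0.4416 0.202  0.1496] jaw az -53.7973256691414 toolx [-0.2738 -0.2016 -0.9404] F [-0.6604 -0.2648  0.2911] w 1.0002667394401616 t 5.55
Y -0.18 25 forearm zmin [0.5236 0.5242] X [-0.2106 -0.1917]
Y -0.16 159 forearm zmin [0.3949 0.3998] X [-0.2103  0.0794]
Y -0.14 160 forearm zmin [0.383  0.3931] X [-0.2086  0.0813]
Y -0.12 213 forearm zmin [0.5112 0.5128] X [-0.2044 -0.1797]
Y -0.1 276 forearm zmin [0.504  0.5066] X [-0.1988 -0.168 ]
grip 1410 [435.9 200.3] [84.  18.1] 36.4 0.10355465360333413
Y -0.2 1483 forearm zmin [0.509  0.5142] X [-0.3761 -0.2277]
Y -0.18 252 forearm zmin [0.5009 0.5036] X [-0.3686 -0.2192]
Y -0.16 105 forearm zmin [0.3997 0.3999] X [-0.2252 -0.0569]
Y -0.14 103 forearm zmin [0.3846 0.3944] X [-0.2239 -0.0401]
Y -0.12 125 forearm zmin [0.4593 0.4629] X [-0.216  -0.1862]
Y -0.1 142 forearm zmin [0.4494 0.4536] X [-0.211  -0.1826]
grip 2689 [437.  200.9] [84.4 20.3] 36.7 0.10466535496946677
```

View pics/l3.png

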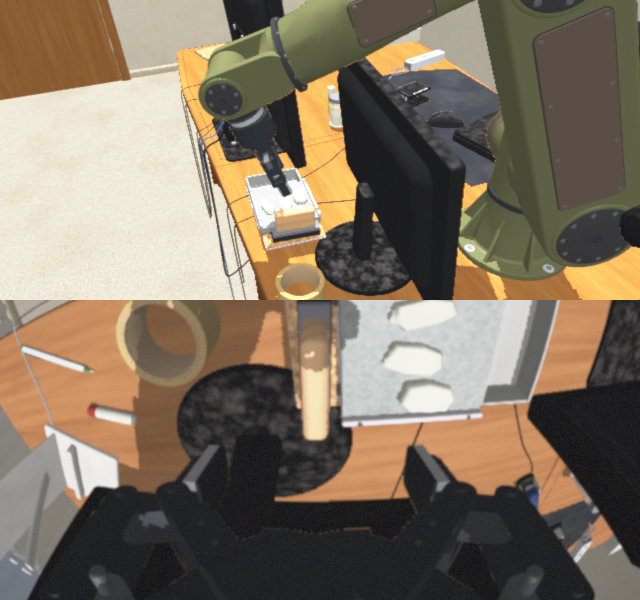

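The tool is lined up over the grip. The forearm is about 475 mm high over the monitor's 400 mm top edge, and the model predicts about 20 mm clearance at grasp depth. Descend and grip.

Emit:
send_rows(steps=[{"travel":[0,0,-0.2],"angular":[0,0,0],"gripper":1},{"travel":[0,0,-0.2],"angular":[0,0,0],"gripper":1},{"travel":[0,0,-0.15],"angular":[0,0,0],"gripper":1},{"travel":[0,0,-0.1],"angular":[0,0,0],"gripper":1},{"travel":[0,0,0],"angular":[0,0,0],"gripper":0},{"travel":[0,0,0],"angular":[0,0,0],"gripper":0},{"travel":[0,0,0],"angular":[0,0,0],"gripper":0},{"travel":[0,0,0],"angular":[0,0,0],"gripper":0}], newtons=60)

```text
clock: 6.45
eef_pos: [0.4415, 0.202, 0.0711]
orientation: [0.484, 1.59, -0.997]
contact_force: [0.9, -0.3, -0.1]
width: 0.334
```

Emit:
send_rows(steps=[{"travel":[0,0,0],"angular":[0,0,0],"gripper":0},{"travel":[0,0,0],"angular":[0,0,0],"gripper":0},{"travel":[0,0,0],"angular":[0,0,0],"gripper":0},{"travel":[0,0,0],"angular":[0,0,0],"gripper":0},{"travel":[0,0,0],"angular":[0,0,0],"gripper":0},{"travel":[0,0,0],"angular":[0,0,0],"gripper":0},{"travel":[0,0,0],"angular":[0,0,0],"gripper":0},{"travel":[0,0,0],"angular":[0,0,0],"gripper":0}])

```text
clock: 7.25
eef_pos: [0.4415, 0.2021, 0.0711]
orientation: [0.484, 1.59, -0.997]
contact_force: [-0.7, 1.3, 6.1]
width: 0.219
```

```bash
python3 look.py l4;  python3 clr.py l4
```

```text
q [ 0.3978  0.5226  1.5903 -0.0814  1.368   1.3669] tcp [0.4415 0.2021 0.0711] jaw az -53.79317582196279 toolx [-0.2745 -0.2017 -0.9402] F [-0.6525  1.3207  6.0855] w 0.21914131650018304 t 7.25
Y -0.2 1589 forearm zmin [0.4404 0.4475] X [-0.3761 -0.2304]
Y -0.18 1669 forearm zmin [0.4781 0.4843] X [-0.3697 -0.2228]
Y -0.16 1369 forearm zmin [0.4015 0.4775] X [-0.3644 -0.2148]
Y -0.14 454 forearm zmin [0.3902 0.454 ] X [-0.3593 -0.1684]
Y -0.12 293 forearm zmin [0.4311 0.4363] X [-0.2222 -0.1995]
Y -0.1 566 forearm zmin [0.4144 0.4238] X [-0.2133 -0.111 ]
grip 4921 [441.5 196.9] [84.5 45. ] 48.4 0.10483209634887908
```

Gripped: the opening of about 19 mm matches the 20 mm grip. Next I lift, align to the board heading, move over the board end and lower the sole to the top.

Emit:
send_rows(steps=[{"travel":[0,0,0.1],"angular":[0,0,0],"gripper":0},{"travel":[0,0,0.1],"angular":[0,0,0.2],"gripper":0},{"travel":[0,0,0.05],"angular":[0,0,0.2],"gripper":0},{"travel":[0.053,-0.064,0],"angular":[0,0,0.2],"gripper":0},{"travel":[0.043,-0.051,0],"angular":[0,0,0],"gripper":0},{"travel":[0,0,-0.05],"angular":[0,0,0],"gripper":0},{"travel":[0,0,-0.035],"angular":[0,0,0],"gripper":0},{"travel":[0,0,0],"angular":[0,0,0],"gripper":0}])

```text
clock: 8.15
eef_pos: [0.4525, 0.1882, 0.0901]
orientation: [0.433, 1.596, -0.954]
contact_force: [-1.1, -0.7, 6.4]
width: 0.213
```

```bash
python3 look.py l5; python3 - <<'E'
from h import *
np.set_printoptions(precision=4,suppress=True)
d=np.load("l5.npz");B=bf(d["wrP"],h=-50.3);c=d["wr"].astype(int)
z=B[...,2]
k=(z>.066)&(z<.083)&(B[...,0]<-.04)&(abs(B[...,0])<.1)&(abs(B[...,1])<.065);print("foot top",k.sum(),np.percentile(B[k],[1,50,99],axis=0))
fl=((z>.0615)&(z<.075)&(B[...,0]>-.045)&(B[...,0]<.07)&(abs(B[...,1])<.060)).astype(np.uint8)
n,L,st,cc=cv2.connectedComponentsWithStats(fl)
for i in range(1,n):
    if st[i,4]>60: q=B[L==i];print("flake",st[i,4],q.mean(0),q.min(0),q.max(0))
E
```

```text
q [ 0.3774  0.5029  1.5698 -0.1079  1.4032  1.2926] tcp [0.4525 0.1882 0.0901] jaw az -50.376093485930106 toolx [-0.2633 -0.2185 -0.9396] F [-1.0853 -0.7121  6.3872] w 0.21312204553729272 t 8.15
foot top 1658 [[-0.0873  0.0178  0.0662]
 [-0.0749  0.0445  0.076 ]
 [-0.0617  0.0505  0.0824]]
flake 2410 [-0.0075  0.0443  0.0655] [-0.0325  0.0294  0.0615] [0.0223 0.056  0.068 ]
flake 1985 [-0.011   0.0034  0.0654] [-0.0363 -0.0122  0.0615] [0.0153 0.0161 0.0682]
flake 1628 [ 0.0056 -0.0355  0.0654] [-0.0194 -0.0526  0.0615] [ 0.0348 -0.0212  0.0677]
```

View pics/l5.png

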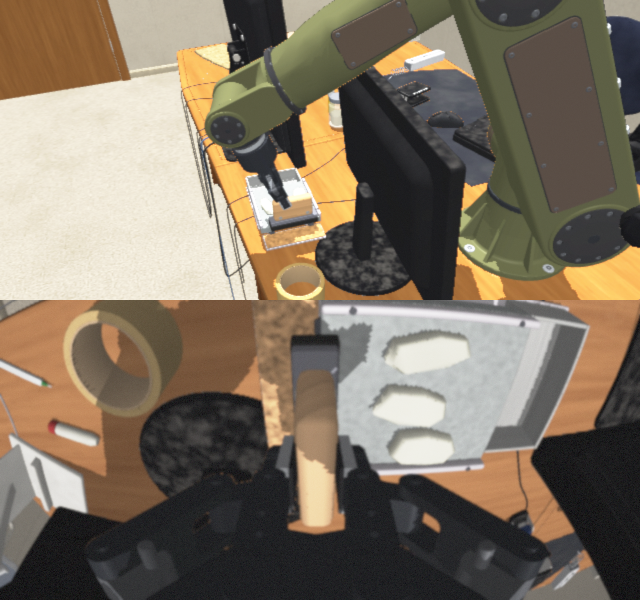

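The scraper sits at the board's start with the flakes ahead at (425,350), (410,405) and (420,447) in the wrist view. Both outer flakes overlap the foot width. Sweep.

Emit:
send_rows(steps=[{"travel":[0.048,-0.025,0.004],"angular":[0,0,0],"gripper":0},{"travel":[0.064,-0.077,0],"angular":[0,0,0],"gripper":0},{"travel":[0.064,-0.077,0],"angular":[0,0,0],"gripper":0},{"travel":[0.064,-0.077,0],"angular":[0,0,0],"gripper":0},{"travel":[0.064,-0.077,0],"angular":[0,0,0],"gripper":0},{"travel":[0.064,-0.077,0],"angular":[0,0,0],"gripper":0},{"travel":[0.064,-0.077,0],"angular":[0,0,0],"gripper":0},{"travel":[0.064,-0.077,0],"angular":[0,0,0],"gripper":0}])

```text
clock: 9.05
eef_pos: [0.5128, 0.1195, 0.0905]
orientation: [0.433, 1.596, -0.953]
contact_force: [0.0, 1.0, -1.8]
width: 0.217
```

```bash
python3 look.py l6; python3 -c "
import cv2;a=cv2.imread('pics/l6.png');cv2.imwrite('pics/l6c.png',a[300:,150:])"
```

```text
q [ 0.2361  0.5649  1.4711 -0.153   1.4229  1.1621] tcp [0.5128 0.1195 0.0905] jaw az -50.37040292111324 toolx [-0.263  -0.2183 -0.9398] F [ 0.0341  0.9979 -1.7847] w 0.21669158047818216 t 9.05
```

View pics/l6c.png

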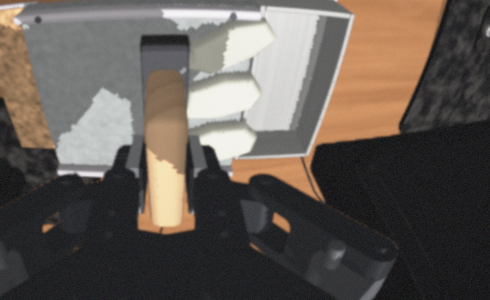

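All three flakes lie flush against the foot, tips over the open end, at (235,40), (225,95) and (225,140). I check the distance to the far monitor before the last stretch.

```bash
python3 - <<'E'
from h import *
np.set_printoptions(precision=3,suppress=True)
B=np.concatenate([bf(np.load("wrist1.npz")["p"][None]*0)]) if 0 else None
s=dict(np.load("wrist1.npz"));B=bf(wcloud(s,s["p"],s["o"]),h=-50.3).reshape(-1,3)
S=bf(np.load("l6.npz")["sideP"],h=-50.3).reshape(-1,3);T=bf(cloud(dict(np.load("top0.npz"))),h=-50.3).reshape(-1,3)
for n,Q in(("wr",B),("top",T)):
    for y0 in np.arange(-.25,.2,.05):
        k=(Q[:,2]>.12)&(Q[:,0]>.13)&(Q[:,0]<.8)&(Q[:,1]>y0)&(Q[:,1]<y0+.05)
        if k.sum()>20: print(n,"Y",y0.round(2),k.sum(),"X min",np.percentile(Q[k,0],[.5,5]),"z",np.percentile(Q[k,2],[1,99]))
E
```

```text
wr Y -0.1 3129 X min [0.161 0.162] z [0.126 0.501]
wr Y -0.05 10829 X min [0.16  0.162] z [0.133 0.501]
wr Y -0.0 1263 X min [0.391 0.394] z [0.127 0.325]
wr Y 0.05 67 X min [0.398 0.401] z [0.12  0.147]
top Y -0.1 11104 X min [0.161 0.162] z [0.124 0.496]
top Y -0.05 1372 X min [0.16 0.16] z [0.284 0.5  ]
```

Emit:
send_rows(steps=[{"travel":[0.064,-0.077,0],"angular":[0,0,0],"gripper":0},{"travel":[0.064,-0.077,0],"angular":[0,0,0],"gripper":0},{"travel":[0.08,-0.096,0],"angular":[0,0,0],"gripper":0},{"travel":[0.096,-0.115,0],"angular":[0,0,0],"gripper":0},{"travel":[0,0,0],"angular":[0,0,0],"gripper":0},{"travel":[0,0,0],"angular":[0,0,0],"gripper":0},{"travel":[0,0,0],"angular":[0,0,0],"gripper":0},{"travel":[0,0,0],"angular":[0,0,0],"gripper":0}])

```text
clock: 9.95
eef_pos: [0.5489, 0.0762, 0.0907]
orientation: [0.433, 1.596, -0.953]
contact_force: [-3.7, 1.8, 3.6]
width: 0.218
```

```bash
python3 look.py l7; python3 -c "
import cv2;a=cv2.imread('pics/l7.png');cv2.imwrite('pics/l7c.png',a[300:,150:])"
```

```text
q [ 0.1564  0.6133  1.3926 -0.1771  1.4408  1.0857] tcp [0.5489 0.0762 0.0907] jaw az -50.37118967429239 toolx [-0.263  -0.2183 -0.9398] F [-3.691   1.757   3.6062] w 0.21817872370811833 t 9.95
```

View pics/l7c.png

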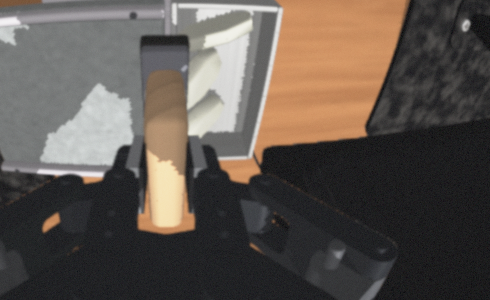

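Face now at about x=87 mm; the flakes have tipped into the tray at (220,35), (205,75) and (205,115). The far monitor edge is close (X=160 mm), so I go no further. I back off and look.

Emit:
send_rows(steps=[{"travel":[-0.053,0.064,0.03],"angular":[0,0,0],"gripper":0},{"travel":[-0.106,0.128,0.03],"angular":[0,0,0],"gripper":0},{"travel":[-0.106,0.128,0.03],"angular":[0,0,0],"gripper":0},{"travel":[-0.106,0.128,0],"angular":[0,0,0],"gripper":0},{"travel":[-0.106,0.128,0],"angular":[0,0,0],"gripper":0},{"travel":[0,0,0],"angular":[0,0,0],"gripper":0},{"travel":[0,0,0],"angular":[0,0,0],"gripper":0},{"travel":[0,0,0],"angular":[0,0,0],"gripper":0}])

```text
clock: 10.85
eef_pos: [0.4915, 0.1457, 0.1014]
orientation: [0.433, 1.596, -0.953]
contact_force: [-0.1, 0.1, -1.9]
width: 0.217
```

```bash
python3 look.py l8; python3 - <<'E'
from h import *
np.set_printoptions(precision=3,suppress=True)
d=np.load("l8.npz");B=bf(d["wrP"],h=-50.3);z=B[...,2]
k=(B[...,0]>.04)&(B[...,0]<.14)&(abs(B[...,1])<.062)
print("z>.06 near the end:",(k&(z>.06)).sum())
for x in np.arange(.05,.145,.01):
    kk=k&(abs(B[...,0]-x)<.005)&(B[...,1]>-.06);print(x.round(3),kk.sum(),np.percentile(z[kk],[5,50,99]))
a=cv2.imread('pics/l8.png');cv2.imwrite('pics/l8c.png',np.hstack([cv2.resize(a[150:260,225:345],(480,440)),cv2.resize(a[300:480,270:450],(320,440))]))
E
```

```text
q [ 0.2874  0.5272  1.502  -0.1367  1.4359  1.2069] tcp [0.4915 0.1457 0.1014] jaw az -50.35532128852717 toolx [-0.2626 -0.2184 -0.9398] F [-0.1129  0.1359 -1.8709] w 0.21740433250045205 t 10.85
z>.06 near the end: 1143
0.05 1946 [0.053 0.054 0.208]
0.06 1754 [0.053 0.054 0.056]
0.07 1093 [0.053 0.054 0.056]
0.08 1156 [0.044 0.047 0.055]
0.09 863 [0.03  0.044 0.055]
0.1 940 [0.012 0.033 0.047]
0.11 613 [0.013 0.029 0.037]
0.12 625 [0.012 0.014 0.035]
0.13 842 [0.012 0.013 0.032]
0.14 403 [0.012 0.013 0.014]
```

View pics/l8c.png

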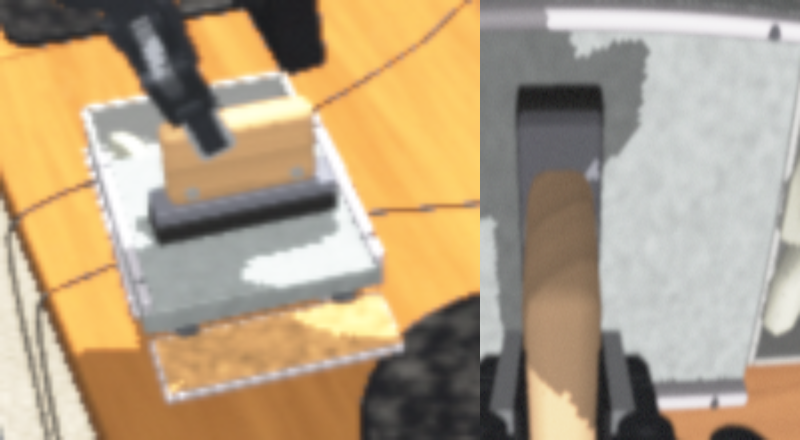

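The board is clear. I look closer at how the flakes sit in the tray.

```bash
python3 - <<'E'
from h import *
np.set_printoptions(precision=3,suppress=True)
d=np.load("l8.npz");B=bf(d["wrP"],h=-50.3);z=B[...,2]
a=d["wr"];cv2.imwrite('pics/l8d.png',cv2.resize(a[60:300,380:580],(660,600)*1,interpolation=cv2.INTER_CUBIC))
hm=np.full((13,12),np.nan)
for i,y in enumerate(np.arange(.06,-.07,-.01)):
    for j,x in enumerate(np.arange(.06,.18,.01)):
        k=(abs(B[...,0]-x)<.005)&(abs(B[...,1]-y)<.005)
        if k.sum()>3: hm[i,j]=np.median(z[k])*1000
print(np.round(hm))
E
```

```text
[[ 54.  54.  45.  nan  nan  nan  nan  23.  38.  45.  -0.  -1.]
 [ 54.  54.  45.  nan  18.  24.  28.  30.  30.  45.  nan  nan]
 [ 54.  54.  45.  34.  34.  35.  35.  nan  32.  46.  nan  nan]
 [ 54.  54.  45.  34.  30.  25.  13.  13.  27.  45.  nan  nan]
 [ 54.  54.  47.  44.  35.  28.  13.  13.  27.  45.  nan  nan]
 [ 54.  54.  51.  53.  14.  28.  13.  13.  26.  45.  nan  nan]
 [ 54.  54.  51.  53.  36.  nan  13.  13.  27.  45.  nan  nan]
 [ 54.  54.  45.  40.  37.  28.  13.  13.  27.  45.  nan  nan]
 [ 54.  54.  47.  46.  43.  32.  13.  13.  26.  45.  nan  nan]
 [ 54.  54.  50.  53.  40.  32.  25.  13.  27.  45.  nan  nan]
 [ 54.  54.  49.  53.  26.  34.  nan  13.  27.  45.  nan  nan]
 [ 54.  54.  45.  nan  13.  nan  13.  13.  26.  45. 198. 193.]
 [ 58.  58.  45.  39.  40.  36.  31.  29.  30.  45. 156. 120.]]
```

View pics/l8d.png

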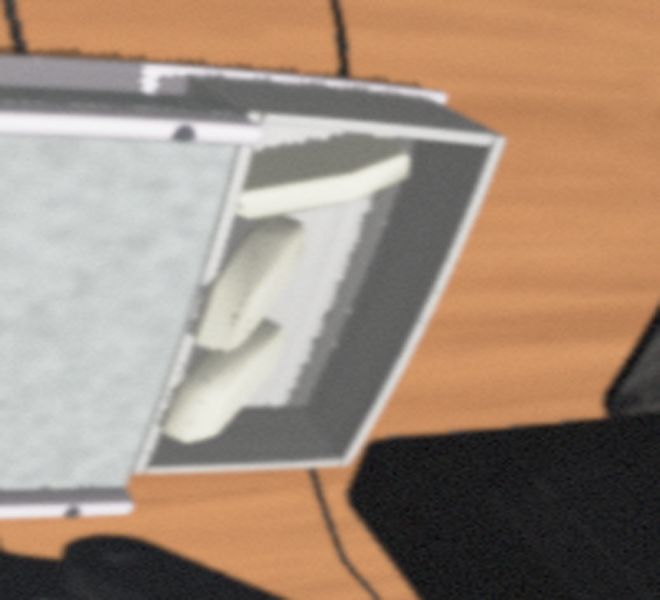

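All three flakes are inside the tray, leaning on its near wall: (325,180), (250,280) and (220,385). Their middles are at about z = 35 mm, below the 46 mm rim, and the board is clear. Next, return the scraper to the ledge.

Emit:
send_rows(steps=[{"travel":[-0.1,0.12,0],"angular":[0,0,0],"gripper":0},{"travel":[-0.1,0.12,0],"angular":[0,0,0],"gripper":0},{"travel":[-0.1,0.12,0],"angular":[0,0,0],"gripper":0},{"travel":[-0.1,0.12,0],"angular":[0,0,0],"gripper":0},{"travel":[0,0,0],"angular":[0,0,0],"gripper":0},{"travel":[0,0,-0.1],"angular":[0,0,0],"gripper":0},{"travel":[0,0,-0.08],"angular":[0,0,0],"gripper":0},{"travel":[0,0,-0.03],"angular":[0,0,0],"gripper":0}])

```text
clock: 11.75
eef_pos: [0.443, 0.2026, 0.0745]
orientation: [0.432, 1.597, -0.955]
contact_force: [0.3, -0.4, -2.8]
width: 0.215
```

Emit:
send_rows(steps=[{"travel":[0,0,-0.015],"angular":[0,0,0],"gripper":0},{"travel":[0,0,-0.015],"angular":[0,0,0],"gripper":0},{"travel":[0,0,-0.008],"angular":[0,0,0],"gripper":0},{"travel":[0,0,0],"angular":[0,0,0],"gripper":0},{"travel":[0,0,0],"angular":[0,0,0],"gripper":0},{"travel":[0,0,0],"angular":[0,0,0],"gripper":0},{"travel":[0,0,0],"angular":[0,0,0],"gripper":0},{"travel":[0,0,0],"angular":[0,0,0],"gripper":0}])

```text
clock: 12.55
eef_pos: [0.4434, 0.2033, 0.0717]
orientation: [0.433, 1.596, -0.953]
contact_force: [-0.1, -0.1, -2.0]
width: 0.215
```

```bash
python3 look.py l9; python3 - <<'E'
from h import *
np.set_printoptions(precision=3,suppress=True)
d=np.load("l9.npz")
a=cv2.imread('pics/l9.png');cv2.imwrite('pics/l9c.png',np.hstack([cv2.resize(a[150:270,225:345],(400,400)),cv2.resize(a[300:500,200:400],(400,400))]))
E
```

```text
q [ 0.4077  0.5249  1.5854 -0.0984  1.368   1.323 ] tcp [0.4434 0.2033 0.0717] jaw az -50.361411592590784 toolx [-0.2628 -0.2184 -0.9398] F [-0.1406 -0.0751 -1.9927] w 0.21527913224565468 t 12.55
```

View pics/l9c.png

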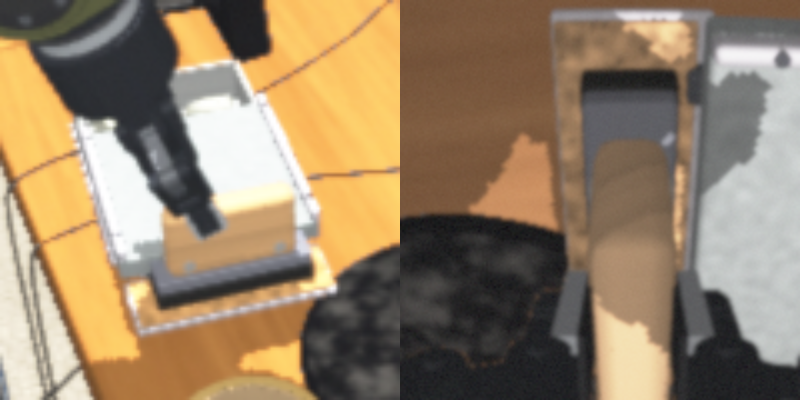

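The scraper is centred on the cork ledge and clear of the board end, about half a millimetre above it: the force is only its weight. Lower until it touches.

Emit:
send_rows(steps=[{"travel":[0,0,-0.005],"angular":[0,0,0],"gripper":0},{"travel":[0,0,-0.003],"angular":[0,0,0],"gripper":0},{"travel":[0,0,0],"angular":[0,0,0],"gripper":0},{"travel":[0,0,0],"angular":[0,0,0],"gripper":0},{"travel":[0,0,0],"angular":[0,0,0],"gripper":0},{"travel":[0,0,0],"angular":[0,0,0],"gripper":0},{"travel":[0,0,0],"angular":[0,0,0],"gripper":0},{"travel":[0,0,0],"angular":[0,0,0],"gripper":0}])

```text
clock: 13.45
eef_pos: [0.4435, 0.2034, 0.0711]
orientation: [0.433, 1.596, -0.953]
contact_force: [-1.6, -0.3, 6.0]
width: 0.216
```

Touching at 6 N, the same height as at pickup. Release, then rise.

Emit:
send_rows(steps=[{"travel":[0,0,0],"angular":[0,0,0],"gripper":0.5},{"travel":[0,0,0],"angular":[0,0,0],"gripper":0.8},{"travel":[0,0,0],"angular":[0,0,0],"gripper":1},{"travel":[0,0,0],"angular":[0,0,0],"gripper":1},{"travel":[0,0,0],"angular":[0,0,0],"gripper":1},{"travel":[0,0,0],"angular":[0,0,0],"gripper":1},{"travel":[0,0,0],"angular":[0,0,0],"gripper":1},{"travel":[0,0,0],"angular":[0,0,0],"gripper":1}])

```text
clock: 14.25
eef_pos: [0.4434, 0.2033, 0.0706]
orientation: [0.433, 1.596, -0.953]
contact_force: [-0.1, 0.7, 0.2]
width: 1.003
```

Emit:
send_rows(steps=[{"travel":[0,0,0.1],"angular":[0,0,0],"gripper":1},{"travel":[0,0,0.2],"angular":[0,0,0],"gripper":1},{"travel":[0,0,0.25],"angular":[0,0,0],"gripper":1},{"travel":[0,0,0.25],"angular":[0,0,0],"gripper":1},{"travel":[0,0,0.25],"angular":[0,0,0],"gripper":1},{"travel":[0,0,0.25],"angular":[0,0,0],"gripper":1},{"travel":[0,0,0],"angular":[0,0,0],"gripper":1},{"travel":[0,0,0],"angular":[0,0,0],"gripper":1}])

```text
clock: 15.05
eef_pos: [0.4434, 0.2033, 0.2275]
orientation: [0.434, 1.595, -0.952]
contact_force: [0.1, 0.5, -0.5]
width: 1.001
```

```bash
python3 look.py l10; python3 - <<'E'
from h import *
np.set_printoptions(precision=3,suppress=True)
d=np.load("l10.npz");P=d["wrP"];B=bf(P,h=-50.3);z=B[...,2]
def rect(m,n):
    r=cv2.minAreaRect(P[m][:,:2].astype(np.float32)*1000);print(n,m.sum(),np.round(r[0],1),np.round(r[1],1),round(r[2],1),"z",np.median(z[m]),"board xy",bf(np.r_[np.array(r[0])/1000,0],h=-50.3)[:2])
rect((z>.1)&(z<.113)&(np.hypot(P[...,0]-.437,P[...,1]-.2)<.06),"grip top")
rect((abs(z-.046)<.003)&(B[...,0]>.073)&(B[...,0]<.16)&(abs(B[...,1])<.08),"tray rim")
rect((abs(z-.048)<.006)&(np.hypot(P[...,0]-.367,P[...,1]-.328)<.07),"tape")
k=(abs(B[...,0])<.07)&(abs(B[...,1])<.058);print("on board z>.061:",(k&(z>.061)).sum(),"of",k.sum())
hm=np.full((13,9),np.nan)
for i,y in enumerate(np.arange(.06,-.07,-.01)):
    for j,x in enumerate(np.arange(.07,.16,.01)):
        q=(abs(B[...,0]-x)<.005)&(abs(B[...,1]-y)<.005)
        if q.sum()>2: hm[i,j]=np.median(z[q])*1000
print(np.round(hm))
E
```

```text
q [ 0.4076  0.3563  1.439  -0.0969  1.68    1.2925] tcp [0.4434 0.2033 0.2275] jaw az -50.36228871948624 toolx [-0.2616 -0.2178 -0.9403] F [ 0.0736  0.5173 -0.4925] w 1.0005490352344424 t 15.05
grip top 1760 [439.7 202.3] [84.6 20. ] 39.5 z 0.10545191925927662 board xy [-0.092  0.002]
tray rim 1028 [570.5  45.8] [134.6  70.8] 39.8 z 0.04597609545226182 board xy [0.112 0.003]
tape 2035 [369.5 326.4] [94.8 95.3] 63.2 z 0.04728987565333964 board xy [-0.233  0.027]
on board z>.061: 12795 of 24695
[[55. 46. nan 14. 14. 14. 15. 33. 46.]
 [55. 46. nan 19. 25. 30. 32. 31. 46.]
 [55. 46. 34. 36. 36. 35. nan 30. 46.]
 [56. 46. 35. 33. 19. 14. 14. 27. 46.]
 [55. 48. 46. 35. 31. 14. 14. 27. 46.]
 [55. 52. 54. 38. 31. 13. 14. 27. 46.]
 [55. 52. 54. 40. nan 14. 14. 26. 46.]
 [55. 46. 40. 36. 29. 14. 14. 28. 46.]
 [55. 48. 48. 42. 34. 14. 14. 26. nan]
 [55. 51. 54. 39. 33. 27. 14. 25. 45.]
 [55. 50. 53. 43. 35. nan 14. 27. 46.]
 [55. 46. nan nan nan 14. 14. 25. 47.]
 [57. 46. 41. 33. 36. 30. 27. 31. 46.]]
```

```bash
python3 - <<'E'
from h import *
d=np.load("l10.npz");B=bf(d["wrP"],h=-50.3);z=B[...,2];k=(abs(B[...,0])<.07)&(abs(B[...,1])<.058)
n=(k&(z>.061)&(z<.085)).sum();print("flake-height points on board",n,"; gripper pts",(k&(z>.15)).sum())
if n<30: print(close_job())
E
```

```text
flake-height points on board 0 ; gripper pts 12795
the job is handed in; nothing more can be done
None
```

All three flakes are in the steel tray and the scraper is back upright on its cork ledge, released. I handed the job in at about 15 s, against the 38 s limit.

I took the wooden scraper (not the pink look-alike), reaching over the nearer monitor with the hand tilted, and swept the flakes off the open end in one pass.

My last checks, from the wrist camera:

- **Scraper:** its top is 70 mm above the ledge. It is centred at board x = -92 mm, y = +2 mm, within about 1° of the board's heading.
- **Flakes:** no flake-height points were left on the board. All three lie in the tray and did not move between the last two looks. At least two lean on its near wall, with tips up to 8 mm above the rim and most of their bodies below it.
- **Fingers:** in the pictures during the sweep, only the foot touched the flakes.
- **Tray and tape roll:** they measure where they were at the start, within the measuring error. The tray reads x = 112 mm against the stated 111 mm.
- **Forces and clearances:** the readings I saw stayed under 7 N. I kept clear of both monitors, but the forearm passed only about 45 mm above the nearer one.

No check failed.

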